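# Index the drilling fixture to its next hole

### The job

Bring the next wheel blank under the drill guide: with a fingertip press the indexing plunger down until its pin drops out of the hole, keep it in while you turn the table clockwise (seen from above), and let it spring up fully into the very next hole, so that the table is locked there. Turn it one hole only, do not turn it backwards, grasp and lift nothing, leave the wheels on their spigots and do not shift the other things on the bench.

Things in the scene. Friction and masses are not known exactly. Their poses are not given: they have to be found in the camera images.
- index_table: Grey round drilling fixture fixed to the bench, a disc 390 mm across, 12 mm thick; origin on the vertical turning axis, at bench level. The plunger starts on its -x side. A fixed flat steel index ring (radius 150 to 180 mm, top 48 mm above the bench) has six round 16 mm holes, 60 degrees apart, 165 mm from the axis. Inside it turns an aluminium dial (radius 106, top 60 mm high).
- dial (a joint): Turn of the dial in rad, 0 at the start hole, growing clockwise seen from above; the next hole is at +1.047 (60 degrees). Once the pin is out of its hole it turns easily (about 0.1 N m of friction), carrying plunger and wheels along. In a hole the pin leaves about 0.02 rad of play.
- plunger (a joint): Press of the spring plunger in m: 0 fully up, pin in its hole; from 0.012 the pin is clear of the ring; 0.016 fully down. It takes 3 N at first, 7 N fully down, and the spring lifts it. Let go between holes it rests at about 0.012, pin rubbing under the ring, and snaps up on coming to a hole. Its round tip finds the hole if let go within about 5 mm of the centre.
- dish (a point): Centre of the dish floor in the top of the plunger's black knob, 98 mm above the bench when up, 135 mm from the turning axis. Knob 48 mm across, dish 40 mm across and 6 mm deep (rim 104 mm high), so a fingertip in it can press and also push sideways. The knob moves with dial and plunger on an arc about the turning axis, with clear space along it; it may lag the fingertip by about 5 mm.
- pin_tip (a point): Tip of the round index pin, 10 mm in diameter, 165 mm from the turning axis, seen from above in the ring's hole beside the knob; 52 mm above the bench when seated (4 mm above the ring).
- guide (a point): Underside centre of the drill guide's fixed bush, 104 mm above the bench over the dial, 72 mm from the turning axis, on the far side from the plunger. Its level arm (top 127 mm; bush top 132 mm) runs outward to a post 205 mm from the axis.
- start_hole (a point): Centre of the hole in which the pin starts, at the top face of the index ring (fixed).
- next_hole (a point): Centre of the next hole clockwise, at the top face of the index ring (fixed).
- wheel0: Loose wooden wheel blank 50 mm across, 24 mm high with a 17 mm hole, standing over a spigot (12 mm thick, 20 mm high) on the dial, the one nearest the plunger; origin at the centre of its underside, 60 mm above the bench.
- wheel1: The next wheel blank, which is to come under the drill guide; as wheel0.
- wheel2: The wheel blank that stands under the drill guide at the start; as wheel0.
- wheel3: The wheel blank beyond the drill guide; as wheel0.
- post_round: Loose red round toy post 32 mm across, 100 mm high, beside the fixture: leave it. Origin under its centre.
- post_square: Loose yellow square toy post 34 x 34 x 110 mm, beside the fixture: leave it. Origin under its centre.
- glue: Loose glue bottle 56 mm across, 130 mm high, beside the fixture: leave it. Origin under its centre.
- brush: Loose brush lying beside the fixture: leave it.
- mug: Loose mug 80 mm across, 90 mm high: leave it. Origin under its centre.
- screwdriver: Loose screwdriver lying on the bench: leave it.
- wood_block: Loose wooden block 90 x 45 x 40 mm: leave it. Origin under its centre.
Mind the look-alikes: they are no part of the job. Leave any blue or orange look-alike of the wheel1 alone. Leave any green look-alike of the wheel0 alone.

How it is judged:
On the way, in this order (a step that is already met when the one before it is completed fails the run):
1. the plunger is pressed down, its pin out of the start hole (value of joint plunger above 0.0105 m and value of joint dial between -0.1 and 0.1 rad), for 0.02 s.
2. the dial is turned half-way and more with the pin out (value of joint plunger above 0.0085 m and value of joint dial above 0.6 rad), for 0.02 s.
3. the pin has sprung up into the next hole clockwise (value of joint dial between 1.012 and 1.082 rad and value of joint plunger below 0.003 m), for 0.2 s.
At the end, for the whole second after the job is handed in: The dial stands at rest one hole clockwise of where it started (1.047 rad, within 0.035), the plunger fully up (within 3 mm) with its pin in that hole, and the wheels down on their spigots (within 8 mm) (all of step 3 and value of joint plunger above -0.003 m and velocity of joint dial between -0.03 and 0.03 rad/s and z of each of wheel0, wheel1, wheel2, wheel3 in the frame of index_table below 0.068 m); the robot touches nothing.
It fails at once if the dial was turned backwards by more than 0.15 rad (value of joint dial below -0.15 rad).
It fails at once if the dial was turned more than 0.35 rad past the next hole (value of joint dial above 1.4 rad).
It fails at once if a wheel was lifted by more than 12 mm from the dial (z of any of wheel0, wheel1, wheel2, wheel3 in the frame of index_table above 0.072 m).
It fails at once if a bystander on the bench was moved by more than 20 mm (distance of any of post_round, post_square, glue, brush, mug, screwdriver, wood_block from where it was at the start of the episode above 0.02 m).
It also fails if it takes over 38 s, if anything falls off the work surface, if the arm or the gripper's body presses on something with over 40 N, if the wrist force passes 120 N, or if a joint passes its speed limit or range.

### The arm

A 7-joint arm with a two-finger parallel gripper is mounted at the origin on the work surface. World frame = base frame: x ahead of the robot, y to its left, z up, the work surface at z = 0. Lengths are in m, angles in rad, forces in N, time in s.
With the tool pointing down it reaches from about 0.35 to 0.9 m from the base axis. Payload 19.9 kg.
Tool frame: the origin (TCP) lies at the very end of the fingers, on their centre line; the grasp point (between the pads) lies 19 mm behind it (r.hold_point_z is the distance from the TCP to the grasp point, in m); z points along the fingers, y is the line along which they close (so a half turn about z gives the same grasp; the last joint's range is limited). The gripper opens to 94 mm and grips with 3 to 60 N. Pads are 16 mm wide; open, the fingers measure 119 mm over their backs; the gripper's body (75 mm by 177 mm) begins 78 mm behind the grasp point.
Start: joints at [-1.306, 0.417, -0.01, 1.614, 0.005, 1.111, -0.053], TCP at [0.189, 0.596, 0.205] pointing down, gripper open.
Joint ranges: [-2.81, 2.81], [-0.39, 2.02], [-1.27, 1.25], [0.06, 2.57], [-1.19, 4.33], [0.19, 2], [-2.82, 2.82]. Speed limits (rad/s): [1.89, 1.89, 2.39, 2.39, 3.01, 3.01, 3.01].

### API

Orientations are given as a unit quaternion [w, x, y, z].
In Python, from bench import r gives the robot as it stands. The module is installed in compiled form; this text tells all that it offers.
- The arm moves only by the shell command python3 -m creep 'ROWS' [OPENING] [FORCE]. ROWS is JSON, a list of rows, each a list of 2 entries, a list of its own where there are three numbers: the shift along the tool's x, y, z in units of 40 mm (1.0 is 40 mm), then the turn, a rotation vector about the tool's x, y, z in units of 0.12 rad (1.0 is 0.12 rad). In form: [[[dx, dy, dz], [rx, ry, rz]], ...]. A call has 1 to 5 rows; each row shifts and turns the commanded pose from where the row before left it, along the tool's axes as they then stand; what a row does not reach is not made up. A row lasts 1/10 s, in which the tool goes at most 50 mm and 8.59 degrees, less where a joint would pass 70% of its speed; a pose out of reach is approached as far as the arm can. A call with a number of a shift or a turn outside -1 to 1 is refused whole. A call with a gripper value outside its range is refused whole. OPENING is the opening, from -1 (shut) to 1 (fully open), set as the call begins (- or left out, the last holds). The fingers move at their own pace and stop on an object; FORCE is the grip in N (left out, the last holds). Time passes only in rows, so rows that do not move let the fingers close. It gives the time, the measured TCP pose, the force, the opening and the grip force at its end, in the units of the state.
- r.get_obs(): the state, without advancing time (a new reading comes with each control period).
- r.camera(name): name is "side" or "top"; returns the picture (420x560x3 uint8, red, green, blue); there is no depth.
- r.camera_info(name): a dict with "mtx" (3x3 intrinsics, pixels), "position" and "attitude" of the camera in the world. Camera axes: x right, y up, looking along -z (the intrinsics and any distortion apply to the point x, -y, -z); pixel columns grow to the right and rows downward; lengths in m; the calibration is good to about 2 mm. A picture is of the moment at which its call begins. camera_info takes no time and is no camera call.
- r.hand_in(): hands the job in; it is judged then, once.
The state is a dict: "clock": time; "joint_positions": joint angles; "qvel": joint speeds; "joint_torque": joint torques, N m; "tcp_pos": TCP position; "tcp_rot": TCP orientation; "wrist_force": force on the tool from outside, world axes, zero at the start; "moment": the same for the moment, N m; "gripper_width": finger opening in m; "grasp_force": force on a finger pad.
Only numpy, scipy, OpenCV 4.12 (cv2) and the standard library are available. Lean on these libraries where they do the work, as an engineer would, in place of code of your own. Each camera call takes 0.05 s, during which the arm holds its last target. There are 200 camera calls.

## Working session

There is one attempt and no reset: what is moved stays moved. The work goes in short steps, Python scripts to look and compute and a shell command to move; the robot and the scene stay as the last step left them, time stands still between calls to the robot, and variables do not carry over. Pictures are saved under pics/ and viewed, at most 10 in all, crops included, and the job is handed in when it is done.

```bash
mkdir -p pics; python3 - <<'E'
from bench import r
import cv2,numpy as np
o=r.get_obs();print({k:np.round(v,3).tolist() for k,v in o.items()})
for n in("top","side"):
    cv2.imwrite(f"pics/{n}0.png",r.camera(n)[:,:,::-1]);i=r.camera_info(n);print(n,{k:np.round(v,4).tolist() for k,v in i.items()})
E
```

```text
{'clock': 0.0, 'joint_positions': [-1.306, 0.418, -0.01, 1.614, 0.005, 1.111, -0.053], 'qvel': [-0.001, -0.0, 0.002, 0.0, 0.0, 0.001, -0.001], 'joint_torque': [0.001, -85.123, 0.639, -42.599, -0.049, 0.019, 0.0], 'tcp_pos': [0.189, 0.595, 0.205], 'tcp_rot': [-0.0, 0.153, 0.988, -0.001], 'wrist_force': [0.279, 0.594, -0.381], 'moment': [0.022, -0.028, -0.013], 'grasp_force': 0.0, 'gripper_width': 0.094}
top {'mtx': [[518.3463, 0.0, 283.8354], [0.0, 518.3463, 205.6596], [0.0, 0.0, 1.0]], 'position': [0.2656, 0.0028, 1.6234], 'attitude': [0.7133, 0.0666, -0.0628, -0.6948]}
side {'mtx': [[380.0712, 0.0, 283.3265], [0.0, 380.0712, 205.6696], [0.0, 0.0, 1.0]], 'position': [0.4788, 0.9194, 0.8765], 'attitude': [-0.0361, -0.0126, 0.4128, 0.91]}
```

View pics/top0.png

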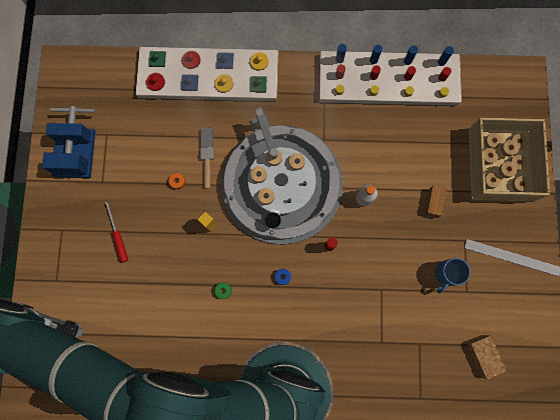

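View pics/side0.png

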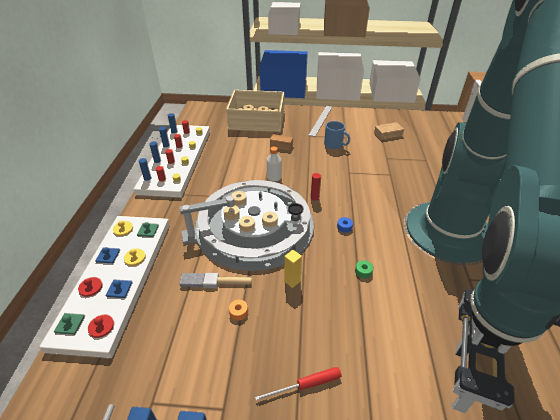

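Top view: fixture centre is about (281,182) and the black knob about (273,219). Wheels 0 to 3 are at (266,197), (259,174), (275,157) and (297,161). The orange, green and blue rings at (176,180), (222,290) and (282,277) are look-alikes lying on the bench, and the yellow post is at (205,220). Clockwise takes the knob to the left in the image (+y). I'll confirm with an enlarged crop.

```bash
cat > h.py <<'E'
import numpy as np,cv2
from bench import r
from scipy.spatial.transform import Rotation as R
def cam(n):
    i=r.camera_info(n);q=i["attitude"];return np.array(i["mtx"]),np.array(i["position"]),R.from_quat([q[1],q[2],q[3],q[0]]).as_matrix()
def back(n,u,v,z):
    K,p,A=cam(n);d=np.linalg.solve(K,[u,v,1]);d=A@(d*[1,-1,-1]);return p+d*(z-p[2])/d[2]
def proj(n,P):
    K,p,A=cam(n);c=(A.T@(np.atleast_2d(P)-p).T).T*[1,-1,-1];c=c@K.T;return c[:,:2]/c[:,2:]
def crop(n,x0,y0,w,h,s,f):
    im=r.camera(n)[:,:,::-1][y0:y0+h,x0:x0+w];cv2.imwrite(f,cv2.resize(im,None,fx=s,fy=s,interpolation=cv2.INTER_CUBIC))
E
python3 - <<'E'
from h import *
crop("top",210,100,145,150,4,"pics/c1.png")
crop("side",180,170,150,110,5,"pics/c2.png")
E
```

```text
(no output)
```

View pics/c1.png

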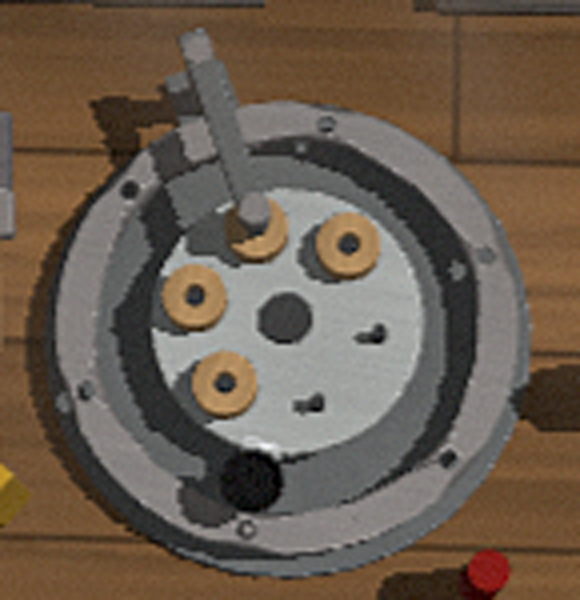

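View pics/c2.png

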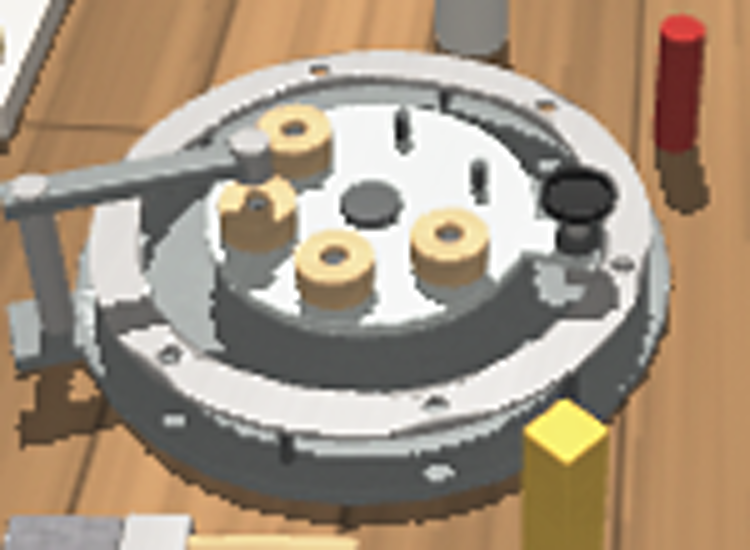

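Crop 1: the pin sits in the start hole at (247,530). The next hole clockwise is at (86,391), then (130,189), (327,124), (487,255) and (448,458). The knob is at (252,480), and wheel1 at (195,295) comes next under the guide. Crop 2 shows the same things from the side. Next I fit the fixture pose.

```bash
python3 - <<'E'
from h import *
from scipy.optimize import least_squares as L
o=lambda x,y,x0,y0,s:((x+.5)/s-.5+x0,(y+.5)/s-.5+y0)
T=[(0,247,530,.052),(1,86,391,.048),(2,130,189,.048),(3,327,124,.048),(4,487,255,.048),(5,448,458,.048)]
S=[(0,622,263,.052),(1,436,402,.048),(2,170,354,.048),(4,320,68,.048),(5,546,105,.048)]
def pt(p,k,z,rad=.165):
    a=p[2]-k*np.pi/3; return [p[0]+rad*np.cos(a),p[1]+rad*np.sin(a),z]
def f(p,sets=("t","s")):
    e=[]
    for k,x,y,z in T: e+=list(proj("top",pt(p,k,z))[0]-o(x,y,210,100,4))
    for k,x,y,z in S: e+=list(proj("side",pt(p,k,z))[0]-o(x,y,180,170,5))
    return np.array(e)
s=L(f,[.62,0,3.14]);p=s.x;print(p,np.round(s.fun,1))
print("knob pred",pt(p,0,.104,.135),"top meas",back("top",*o(252,480,210,100,4),.104),"side",back("side",*o(578,195,180,170,5),.104))
for k in np.arange(0,1.01,.25): print(k,np.round(pt(p,k,.098,.135),4))
for n,(u,v) in {"yellow":(205,220),"red":(331,243),"glue":(369,190)}.items(): print(n,back("top",u,v,.1))
q=r.get_obs()["tcp_rot"];print(R.from_quat([q[1],q[2],q[3],q[0]]).as_matrix().round(3))
E
```

```text
[0.63714021 0.02410456 2.97826839] [ 0.  -0.3  0.2  0.1  0.   0.3  0.1  0.1 -0.   0.3  0.5  0.5 -0.  -0.6
 -0.3  0.7 -0.3  0.2 -0.3  0.4 -0.1  0.2]
knob pred [np.float64(0.5039367601105965), np.float64(0.0460554411072208), 0.104] top meas [0.50407924 0.04681184 0.104     ] side [0.50348378 0.05023016 0.104     ]
0.0 [0.5039 0.0461 0.098 ]
0.25 [0.5142 0.0798 0.098 ]
0.5 [0.5328 0.1097 0.098 ]
0.75 [0.5585 0.1338 0.098 ]
1.0 [0.5895 0.1504 0.098 ]
yellow [0.49833539 0.24803091 0.1       ]
red [ 0.43946869 -0.12729088  0.1       ]
glue [ 0.60228394 -0.23980159  0.1       ]
[[-0.953  0.302 -0.   ]
 [ 0.302  0.953 -0.001]
 [-0.    -0.001 -1.   ]]
```

Fit residuals are under 0.7 px, so the fixture pose is good. I'll close the fingers and move above the knob.

```bash
python3 -m creep '[[[-0.8,-0.74,0],[0,0,0]],[[-0.8,-0.74,0],[0,0,0]],[[-0.8,-0.74,0],[0,0,0]],[[-0.8,-0.74,0],[0,0,0]],[[-0.8,-0.74,0],[0,0,0]]]' -1 20
python3 -m creep '[[[-0.8,-0.74,0],[0,0,0]],[[-0.8,-0.74,0],[0,0,0]],[[-0.8,-0.74,0],[0,0,0]],[[-0.8,-0.74,0],[0,0,0]],[[-0.8,-0.74,0],[0,0,0]]]'
python3 -m creep '[[[-0.8,-0.74,0],[0,0,0]],[[-0.8,-0.74,0],[0,0,0]],[[-0.8,-0.74,0],[0,0,0]],[[0,0,0],[0,0,0]],[[0,0,0],[0,0,0]]]'
cat > rel.py <<'E'
from h import *
import sys
t=np.array([float(x) for x in sys.argv[1:4]]);o=r.get_obs();q=o["tcp_rot"]
A=R.from_quat([q[1],q[2],q[3],q[0]]).as_matrix()
print("units",(A.T@(t-o["tcp_pos"])/.04).round(2),"R",A.round(3).tolist())
E
python3 rel.py .504 .0465 .12
```

```text
clock: 0.7
tcp_pos: [0.2971, 0.4047, 0.2054]
tcp_rot: [-0.0, 0.153, 0.988, 0.0]
wrist_force: [0.7, 0.8, -0.2]
gripper_width: 0.0572
grasp_force: 0.0
clock: 1.2
tcp_pos: [0.405, 0.2153, 0.2056]
tcp_rot: [0.0, 0.153, 0.988, 0.0]
wrist_force: [0.8, 0.8, 0.2]
gripper_width: 0.0171
grasp_force: 0.0
clock: 1.7
tcp_pos: [0.4692, 0.1027, 0.2053]
tcp_rot: [-0.0, 0.154, 0.988, -0.0]
wrist_force: [-0.6, 1.2, 0.3]
gripper_width: 0.0005
grasp_force: 0.0
units [-1.26 -1.07  2.13] R [[-0.953, 0.304, -0.0], [0.304, 0.953, -0.0], [0.0, -0.0, -1.0]]
```

```bash
python3 -m creep '[[[-0.63,-0.54,0.5],[0,0,0]],[[-0.63,-0.53,0.5],[0,0,0]],[[0,0,0.8],[0,0,0]],[[0,0,0.33],[0,0,0]],[[0,0,0],[0,0,0]]]'
python3 rel.py .504 .0465 .098
python3 - <<'E'
from h import *
crop("top",230,190,80,60,8,"pics/c3.png")
crop("side",250,150,80,80,7,"pics/c4.png")
E
```

```text
clock: 2.2
tcp_pos: [0.5029, 0.0484, 0.119]
tcp_rot: [-0.002, 0.152, 0.988, -0.0]
wrist_force: [0.7, 0.0, -0.3]
gripper_width: 0.0004
grasp_force: 0.0
units [-0.04 -0.04  0.52] R [[-0.954, 0.3, -0.003], [0.3, 0.954, -0.001], [0.003, -0.001, -1.0]]
```

View pics/c4.png

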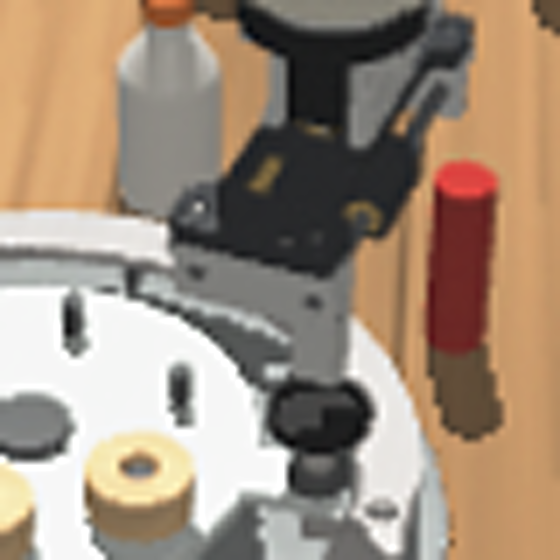

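The closed fingertips, about (320,375) in the crop, stand over the knob dish at (320,412). Pressing down now.

```bash
python3 -m creep '[[[-0.03,-0.03,0.3],[0,0,0]],[[0,0,0.22],[0,0,0]],[[0,0,0.15],[0,0,0]],[[0,0,0.15],[0,0,0]],[[0,0,0.08],[0,0,0]]]'
python3 -m creep '[[[0,0,0],[0,0,0]],[[0,0,0],[0,0,0]]]'
python3 rel.py .504 .0465 .083
```

```text
clock: 2.8
tcp_pos: [0.5052, 0.0459, 0.084]
tcp_rot: [0.0, 0.153, 0.988, 0.0]
wrist_force: [0.1, 0.9, 6.2]
gripper_width: 0.0001
grasp_force: 3.3
clock: 3.0
tcp_pos: [0.5052, 0.0458, 0.0843]
tcp_rot: [0.0, 0.153, 0.988, 0.0]
wrist_force: [-0.6, -0.1, 5.7]
gripper_width: 0.0008
grasp_force: 3.1
units [0.03 0.01 0.03] R [[-0.953, 0.302, 0.0], [0.302, 0.953, 0.0], [-0.0, 0.0, -1.0]]
```

Force is 6 N, so the plunger is nearly all the way down. Working out the arc rows.

```bash
python3 -m creep '[[[0,0,0.05],[0,0,0]],[[0,0,0],[0,0,0]]]'
cat > arc.py <<'E'
from h import *
import sys
c=np.array([.6371,.0241]);f0,f1,n=float(sys.argv[1]),float(sys.argv[2]),int(sys.argv[3])
o=r.get_obs();q=o["tcp_rot"];A=R.from_quat([q[1],q[2],q[3],q[0]]).as_matrix()
d=o["tcp_pos"][:2]-c;print("now phi",2.9783-np.arctan2(d[1],d[0])%(2*np.pi),"rad",np.hypot(*d),"z",o["tcp_pos"][2],"F",np.round(o["wrist_force"],1))
p=o["tcp_pos"].copy()
for f in np.linspace(f0,f1,n+1)[1:]:
    t=np.r_[c+.135*np.array([np.cos(2.9783-f),np.sin(2.9783-f)]),p[2]];print(round(f,3),(A.T@(t-p)/.04).round(2));p=t
E
python3 arc.py 0 1.0 15
```

```text
clock: 3.2
tcp_pos: [0.5052, 0.0458, 0.0823]
tcp_rot: [0.0, 0.153, 0.988, 0.0]
wrist_force: [-0.1, 0.9, 6.9]
gripper_width: 0.0009
grasp_force: 3.4
now phi 0.0001582063337366435 rad 0.13364699778697986 z 0.08233178323304086 F [-0.1  0.9  6.9]
0.067 [0.06 0.22 0.  ]
0.133 [0.01 0.22 0.  ]
0.2 [-0.01  0.22  0.  ]
0.267 [-0.02  0.22  0.  ]
0.333 [-0.04  0.22  0.  ]
0.4 [-0.05  0.22  0.  ]
0.467 [-0.06  0.22  0.  ]
0.533 [-0.08  0.21  0.  ]
0.6 [-0.09  0.21  0.  ]
0.667 [-0.11  0.2   0.  ]
0.733 [-0.12  0.19  0.  ]
0.8 [-0.13  0.18  0.  ]
0.867 [-0.14  0.17  0.  ]
0.933 [-0.15  0.16  0.  ]
1.0 [-0.16  0.15  0.  ]
```

```bash
python3 -m creep '[[[0.05,0.22,0],[0,0,0]],[[0.01,0.22,0],[0,0,0]],[[-0.01,0.22,0],[0,0,0]],[[-0.02,0.22,0],[0,0,0]],[[-0.04,0.22,0],[0,0,0]]]'
python3 arc.py 0.333 1.0 10
```

```text
clock: 3.7
tcp_pos: [0.5189, 0.0879, 0.0824]
tcp_rot: [0.0, 0.153, 0.988, 0.0]
wrist_force: [-1.8, 0.5, 6.7]
gripper_width: 0.0006
grasp_force: 3.5
now phi 0.3314938922001125 rad 0.13433892263525551 z 0.08238454038139956 F [-1.8  0.5  6.7]
0.4 [-0.03  0.23  0.  ]
0.466 [-0.06  0.22  0.  ]
0.533 [-0.08  0.21  0.  ]
0.6 [-0.09  0.21  0.  ]
0.667 [-0.11  0.2   0.  ]
0.733 [-0.12  0.19  0.  ]
0.8 [-0.13  0.18  0.  ]
0.867 [-0.14  0.17  0.  ]
0.933 [-0.15  0.16  0.  ]
1.0 [-0.17  0.15  0.  ]
```

```bash
python3 -m creep '[[[-0.04,0.22,0],[0,0,0]],[[-0.06,0.22,0],[0,0,0]],[[-0.08,0.21,0],[0,0,0]],[[-0.09,0.21,0],[0,0,0]],[[-0.11,0.2,0],[0,0,0]]]'
python3 -m creep '[[[-0.12,0.19,0],[0,0,0]],[[-0.13,0.18,0],[0,0,0]],[[-0.14,0.17,0],[0,0,0]],[[-0.1,0.1,0],[0,0,0]],[[0,0,0],[0,0,0]]]'
python3 arc.py 0.9 1.05 3
python3 - <<'E'
from h import *
crop("top",210,100,145,150,4,"pics/c5.png")
E
```

```text
clock: 4.2
tcp_pos: [0.5463, 0.1237, 0.0824]
tcp_rot: [0.0, 0.153, 0.988, 0.0]
wrist_force: [-0.7, -1.9, 7.4]
gripper_width: 0.0001
grasp_force: 3.5
clock: 4.7
tcp_pos: [0.5732, 0.1425, 0.0824]
tcp_rot: [0.0, 0.153, 0.988, 0.0]
wrist_force: [-0.9, 1.0, 7.1]
gripper_width: 0.0003
grasp_force: 3.5
now phi 0.9126893658704147 rad 0.13451780385471895 z 0.0824041403888966 F [-0.9  1.   7.1]
0.95 [-0.08  0.1   0.  ]
1.0 [-0.12  0.11  0.  ]
1.05 [-0.13  0.11  0.  ]
```

View pics/c5.png

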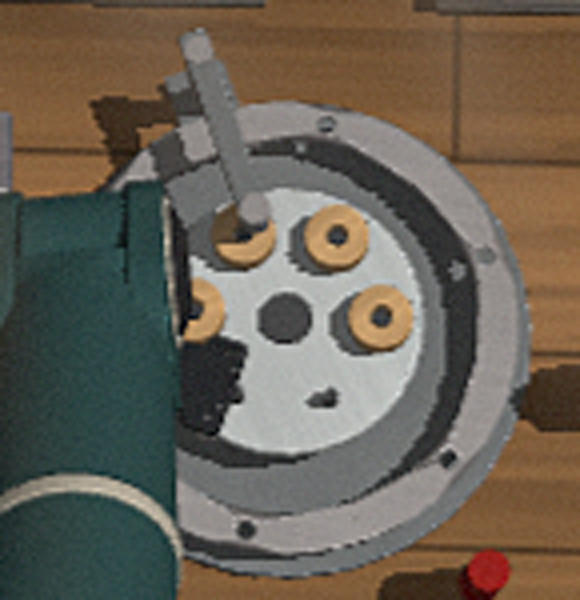

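The dial has turned most of the way. Wheel3 has moved to (380,317), wheel2 to (337,236) and wheel1 to about (243,240), near the bush. I'll get the dial angle from the wheels.

```bash
python3 - <<'E'
from h import *
c=np.array([.6371,.0241]);
def a(x,y):
    d=back("top",(x+.5)/4-.5+210,(y+.5)/4-.5+100,.084)[:2]-c;return np.arctan2(d[1],d[0]),np.hypot(*d)
w0,w1,w3=a(225,382),a(196,296),a(349,243);n3,n2=a(380,317),a(337,236)
print(w0,w1,w3,n3,n2,"turn w3",w3[0]-n3[0],"w2",w1[0]-np.pi/3-n2[0])
E
```

```text
(np.float64(2.4470448434923573), np.float64(0.07193605182647657)) (np.float64(1.4131119641399592), np.float64(0.0712779768137267)) (np.float64(-0.6822229773083056), np.float64(0.07220864302846454)) (np.float64(-1.594211530464529), np.float64(0.07044969862758801)) (np.float64(-0.5329048911448196), np.float64(0.0712447638381044)) turn w3 0.9119885531562234 w2 0.8988193040881812
```

Dial is at about 0.905 and the fingertip at 0.913, so there is hardly any lag. I'll go on to about 1.02, ease up until the pin rubs, then creep on.

```bash
python3 -m creep '[[[-0.08,0.09,0],[0,0,0]],[[-0.09,0.08,0],[0,0,0]],[[-0.07,0.06,0],[0,0,0]],[[0,0,0],[0,0,0]],[[0,0,-0.08],[0,0,0]]]'
python3 arc.py 1.02 1.1 4
python3 -m creep '[[[0,0,-0.08],[0,0,0]],[[0,0,0],[0,0,0]]]'
python3 arc.py 1.02 1.1 5
```

```text
clock: 5.25
tcp_pos: [0.5845, 0.1479, 0.0853]
tcp_rot: [0.0, 0.153, 0.988, 0.0]
wrist_force: [0.0, 1.6, 6.2]
gripper_width: 0.0007
grasp_force: 3.0
now phi 1.0060112886747061 rad 0.13448035383144222 z 0.08534238912201599 F [0.  1.6 6.2]
1.04 [-0.08  0.08  0.  ]
1.06 [-0.05  0.04  0.  ]
1.08 [-0.05  0.04  0.  ]
1.1 [-0.05  0.04  0.  ]
clock: 5.45
tcp_pos: [0.5843, 0.1478, 0.0887]
tcp_rot: [0.0, 0.153, 0.988, -0.0]
wrist_force: [0.9, 0.1, -0.6]
gripper_width: 0.0005
grasp_force: 0.0
now phi 1.0041763830374264 rad 0.13448195257314377 z 0.0887157506631843 F [ 0.9  0.1 -0.6]
1.036 [-0.07  0.08 -0.  ]
1.052 [-0.04  0.03 -0.  ]
1.068 [-0.04  0.03  0.  ]
1.084 [-0.04  0.03  0.  ]
1.1 [-0.04  0.03  0.  ]
```

Contact with the floor is lost, so the pin is rubbing under the ring. Creeping on slowly and watching the force.

```bash
python3 -m creep '[[[-0.05,0.05,0],[0,0,0]],[[-0.04,0.03,0],[0,0,0]],[[-0.04,0.03,0],[0,0,0]],[[0,0,0],[0,0,0]]]'
python3 arc.py 1.06 1.1 3
```

```text
clock: 5.85
tcp_pos: [0.5902, 0.1502, 0.0882]
tcp_rot: [-0.001, 0.153, 0.988, -0.0]
wrist_force: [-3.4, -1.0, -0.1]
gripper_width: 0.0002
grasp_force: 1.2
now phi 1.0517528215911494 rad 0.13454118301212348 z 0.08820357391908386 F [-3.4 -1.  -0.1]
1.073 [-0.05  0.05 -0.  ]
1.087 [-0.04  0.03 -0.  ]
1.1 [-0.04  0.03 -0.  ]
```

```bash
python3 -m creep '[[[-0.04,0.03,0],[0,0,0]],[[0,0,0],[0,0,0]]]'
python3 -m creep '[[[-0.04,0.03,0],[0,0,0]],[[0,0,0],[0,0,0]]]'
python3 arc.py 1.08 1.12 3
```

```text
clock: 6.05
tcp_pos: [0.5934, 0.1513, 0.0891]
tcp_rot: [0.001, 0.153, 0.988, 0.0]
wrist_force: [3.3, -0.5, 6.0]
gripper_width: 0.0004
grasp_force: 3.4
clock: 6.25
tcp_pos: [0.5952, 0.1519, 0.0892]
tcp_rot: [0.001, 0.153, 0.988, 0.0]
wrist_force: [-0.3, -0.3, 4.8]
gripper_width: 0.0005
grasp_force: 3.1
now phi 1.090964797637291 rad 0.1345238609808671 z 0.08924975434357096 F [-0.3 -0.3  4.8]
1.093 [0.   0.01 0.  ]
1.107 [-0.04  0.03  0.  ]
1.12 [-0.04  0.03  0.  ]
```

The plunger now pushes up on the fingertip with about 5 N at z = 0.089, so the pin has entered the hole. I'll lift straight up and retreat.

```bash
python3 -m creep '[[[0,0,-0.1],[0,0,0]],[[0,0,-0.15],[0,0,0]],[[0,0,-0.3],[0,0,0]],[[0,0,-1],[0,0,0]],[[0,0,-1],[0,0,0]]]'
python3 -m creep '[[[0,0,-1],[0,0,0]],[[0.8,0.5,0],[0,0,0]],[[0.8,0.7,0],[0,0,0]],[[0.8,0.7,0],[0,0,0]],[[0.8,0.7,0],[0,0,0]]]'
python3 -m creep '[[[0.8,0.7,0],[0,0,0]],[[0.8,0.7,0],[0,0,0]],[[0.8,0.7,0],[0,0,0]],[[0,0,0],[0,0,0]],[[0,0,0],[0,0,0]]]'
python3 - <<'E'
from h import *
crop("side",180,170,150,110,5,"pics/c6.png")
crop("top",210,100,145,150,4,"pics/c7.png")
E
```

```text
clock: 6.75
tcp_pos: [0.5938, 0.1516, 0.1922]
tcp_rot: [-0.001, 0.153, 0.988, -0.0]
wrist_force: [0.6, 0.9, 0.2]
gripper_width: 0.0005
grasp_force: 0.0
clock: 7.25
tcp_pos: [0.5026, 0.2908, 0.2317]
tcp_rot: [0.0, 0.153, 0.988, 0.0]
wrist_force: [0.3, -0.1, 0.6]
gripper_width: 0.0004
grasp_force: 0.0
clock: 7.75
tcp_pos: [0.4371, 0.3991, 0.2312]
tcp_rot: [0.0, 0.152, 0.988, -0.0]
wrist_force: [0.9, -0.4, 0.2]
gripper_width: 0.0002
grasp_force: 0.0
```

View pics/c6.png

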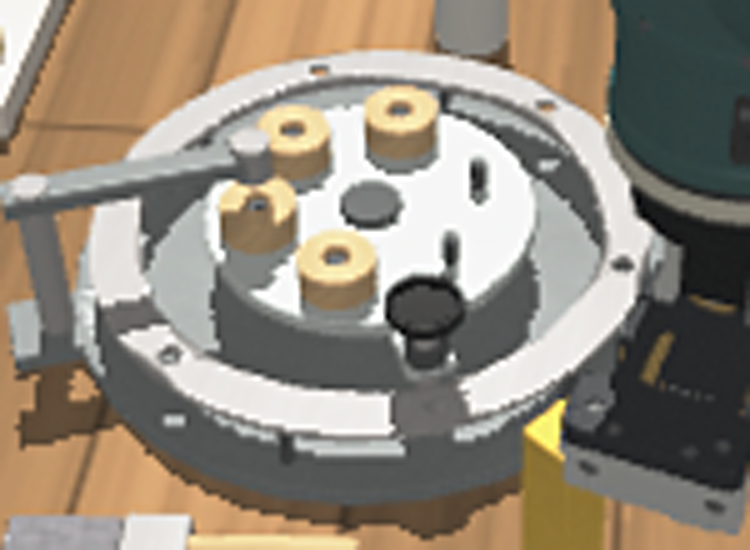

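View pics/c7.png

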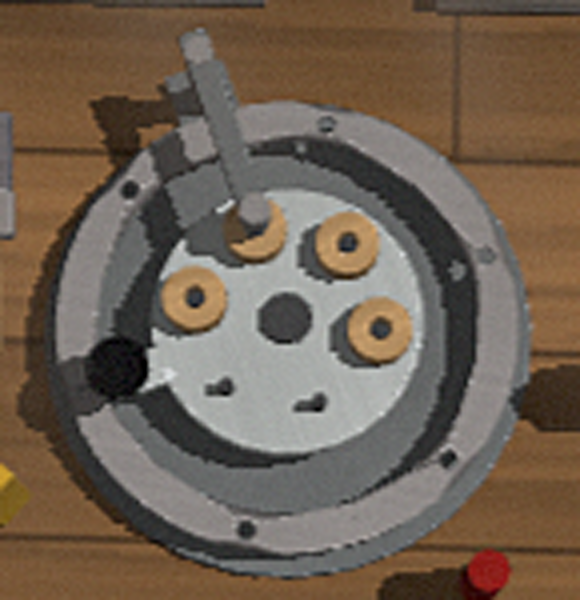

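The wheels stand at the original stations: (195,297) and (348,243), with wheel1 under the bush. The knob is at (117,370), beside the next hole. A quick check of knob height and angle, then I hand in.

```bash
python3 - <<'E'
from h import *
a=2.9783-1.0472
for z in(.104,.092):
    P=[.6371+.135*np.cos(a),.0241+.135*np.sin(a),z]
    print(z,(proj("top",P)-[210,100])*4+1.5,(proj("side",P)-[180,170])*5+2)
E
```

```text
0.104 [[117.2963138  363.85567528]] [[419.27940865 302.18029625]]
0.092 [[118.69509754 367.20580524]] [[419.85137464 316.90166381]]
```

```bash
python3 - <<'E'
from h import *
def cen(f,g,x,y,w):
    m=cv2.inRange(cv2.imread(f)[y-w:y+w,x-w:x+w],(0,0,0),(38,38,38));n,l,s,c=cv2.connectedComponentsWithStats(m)
    k=1+s[1:,4].argmax();return (c[k]+[x-w,y-w]).round(1),s[k,:5]
c=[.6371,.0241]
def P(f,z): a=2.9783-f;return [c[0]+.135*np.cos(a),c[1]+.135*np.sin(a),z]
for f,n,o,s,x,y,ph in(("c1","top",(210,100),4,252,480,0),("c7","top",(210,100),4,117,370,1.0472),("c2","side",(180,170),5,578,195,0),("c6","side",(180,170),5,425,305,1.0472)):
    for z in (.1,.088): print(f,z,cen(f"pics/{f}.png",0,x,y,48),((proj(n,P(ph,z))-o)*s+s/2-.5).round(1))
E
```

```text
c1 0.1 (array([250.1, 481. ]), array([  14,   17,   65,   64, 3063], dtype=int32)) [[253.2 481.1]]
c1 0.088 (array([250.1, 481. ]), array([  14,   17,   65,   64, 3063], dtype=int32)) [[253.5 483.6]]
c7 0.1 (array([117.7, 366.9]), array([  17,    6,   66,   74, 3033], dtype=int32)) [[117.8 365. ]]
c7 0.088 (array([117.7, 366.9]), array([  17,    6,   66,   74, 3033], dtype=int32)) [[119.2 368.3]]
c2 0.1 (array([576.1, 178. ]), array([ 16,  24,  64,  23, 480], dtype=int32)) [[577.5 195.3]]
c2 0.088 (array([576.1, 178. ]), array([ 16,  24,  64,  23, 480], dtype=int32)) [[577.  209.8]]
c6 0.1 (array([422.2, 308.4]), array([  10,   22,   75,   64, 1016], dtype=int32)) [[419.5 307.1]]
c6 0.088 (array([422.2, 308.4]), array([  10,   22,   75,   64, 1016], dtype=int32)) [[420.  321.8]]
```

The knob is at its full-up height: image row 308, against 307 expected when up and 322 when down. Its angle is right too, so I'm handing in.

```bash
python3 -c "
from bench import r
print(r.hand_in())"
```

```text
the job is handed in; nothing more can be done
None
```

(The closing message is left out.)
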